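# Break the lid stay, lower the lid and lock the parts chest

## Robot

A 6-joint arm with a two-finger parallel gripper is mounted at the origin on the work surface; the furniture and walls round the work are solid. World frame = base frame: x ahead of the robot, y to its left, z up, the work surface at z = 0. Lengths are in m, angles in rad, forces in N, time in s.
With the tool pointing down it reaches from about 0.3 to 0.775 m from the base axis. Payload 14.6 kg.
Tool frame: the origin (TCP) lies on the mounting face of the last link; the fingertips stand 199 mm ahead of it and the grasp point (between the pads) lies 180 mm ahead of it; z points along the fingers, y is the line along which they close (so a half turn about z gives the same grasp; the last joint's range is limited). The gripper opens to 94 mm and grips with 3 to 60 N. Pads are 16 mm wide; open, the fingers measure 119 mm over their backs; the gripper's body (75 mm by 177 mm) begins 78 mm behind the grasp point.
Start: joints at [1.052, 0.3, 1.521, -0, 1.321, -0.067], TCP at [0.24, 0.495, 0.405] pointing down, gripper open.
Joint ranges: [-3.03, 3.03], [-0.79, 2.21], [0.23, 2.52], [-1.04, 4.18], [0, 3.07], [-2.55, 2.55]. Speed limits (rad/s): [2.22, 2.22, 2.57, 3.14, 3.14, 3.14].

## Interface

Orientations are given as [roll, pitch, yaw] about the fixed x, y, z axes, in that order (R = Rz(yaw) Ry(pitch) Rx(roll)).
In Python, from rig import robot gives the robot as it stands. The module is installed in compiled form; this text tells all that it offers.
- The arm moves only by the tool send_rows, never from a script. Its arguments are lists of equal length, an entry for each row: "linear": the shift along the tool's x, y, z as a fraction of full scale, a list of three; "delta_rot": the turn, a rotation vector about the tool's x, y, z as a fraction of full scale, a list of three; "fingers": the opening, from 0 (shut) to 1 (fully open). In form: {"linear": [[dx, dy, dz], ...], "delta_rot": [[ax, ay, az], ...], "fingers": [fingers, ...]}. A call has exactly 10 rows; each row is the pose to reach, as a shift and turn from the pose commanded when the call began, along the tool's axes at that moment; what a row does not reach only later rows make up. Full scale, the value 1, is 10 cm for a shift and 30 degrees for a turn. A row lasts 1/12 s, in which the tool goes at most 41.7 mm and 7.16 degrees, less where a joint would pass 70% of its speed; a pose out of reach is approached as far as the arm can. A call with a number of a shift or a turn outside -1 to 1 is refused whole. A call with a gripper value outside its range is refused whole. The fingers move at their own pace and stop on an object; "grip_force" is the grip in N (left out, the last holds). Time passes only in rows, so rows that repeat a pose let the fingers close, or fill a call up. It gives the time, the measured TCP pose, the force, the opening and the grip force at its end, in the units of the state.
- robot.observe(): the state, without advancing time (a new reading comes with each control period).
- robot.snapshot(name): name is "scene" or "top"; returns a dict with "img" (420x560x3 uint8, blue, green, red), "fx", "fy", "cx", "cy" (pixels), "world_to_cam" (4x4, takes a point from world to camera coordinates). Camera axes: x right, y down, z forward; pixel columns grow to the right and rows downward; lengths in m; the calibration is good to about 2 mm. A picture is of the moment at which its call begins. There is no depth.
- robot.hand_in(): hands the job in; it is judged then, once.
The state is a dict: "clock": time; "joint_positions": joint angles; "dq": joint speeds; "joint_torque": joint torques, N m; "position": TCP position; "eef_rot": TCP orientation; "contact_force": force on the tool from outside, world axes, zero at the start; "wrist_torque": the same for the moment, N m; "gripper_width": finger opening in m; "gripper_force": force on a finger pad.
Only numpy, scipy, OpenCV 4.12 (cv2) and the standard library are available. Lean on these libraries where they do the work, as an engineer would, in place of code of your own. Each camera call takes 0.05 s, during which the arm holds its last target. There are 200 camera calls.

## Task

Put the blue parts chest away locked. Push the red knob of its lid stay so that the locked knuckle folds back while the lid still stands up, then take the red bar and lower the lid gently all the way shut, without letting it drop. Next swing the steel hasp down flat over its staple and only then slide the red-topped locking pin fully home through the staple; leave the other things on the bench where they are.

Things in the scene. Friction and masses are not known exactly. Their poses are not given: they have to be found in the camera images.
- chest: Blue steel chest, fixed: 130 mm deep (own x), 270 wide (own y), walls 112 high. Origin under its centre on the bench; +x points to its back (hinge side), +y to its left, +z up; its front faces the robot. All offsets below are in this frame, in mm. A fixed cardboard box of sticks (160x150 mm, 270 mm tall) stands nearer the robot to the right; keep the gripper clear of it.
- staple (a point): Front of the steel U staple (6 mm bar) on the chest front, at x=-88.5, y=60, z=73. It stands 24 mm out of the front face, is 24 mm tall and its eye opens along y.
- lid (a joint): Angle of the lid: 0 = standing open (78 degrees above shut, held by the locked stay), 1.36 rad = fully shut. Its hinge has friction: once the stay is broken it stays up by itself while less than about 0.2 rad down, but falls by its own weight (about 0.35 kg) from 0.25 to 0.5 rad on unless held. With the stay locked it cannot be shut. The lid is 8 mm thick, 136 mm from hinge line to front edge, 276 mm wide.
- lid_hinge (a point): Point of the lid hinge line at y=0 (x=69, z=116).
- lid_bar (a point): Middle of the red round pull bar (12 mm diameter, 72 mm long, along y) of the lid. It sits 42 mm beyond the lid's front edge, in the lid's plane, on two arms at its ends, 178 mm from the hinge line, at y=-10. Lid open: about x=32, z=290, to be gripped from above with the fingers before and behind it; lid shut: x=-109, z=116. It may turn between the fingers. With the lid shut there are 36 mm free between bar and lid edge.
- stay_knuckle (a joint): Fold angle of the two-link lid stay outside the chest's left wall: 0 = locked, 5 mm past straight towards the front, against its stop; 0.175 rad = straight; larger = folded backwards; about 3.0 when the lid is shut. Each link is 57 mm long; the foot pivot is at x=-6, z=101. It breaks when the knob is pushed to the back and somewhat down (about 0.86 back to 0.5 down) with some 1 to 3 N; 12 to 18 mm of push leaves it clearly folded with the lid still up.
- stay_knob (a point): Middle of the red cylindrical knob on the stay's knuckle: 16 mm diameter, 30 mm long, axis along y. Locked: about x=18, y=200, z=153; the knob spans y=185 to 215, the lid's side edge is at y=138.
- hasp (a joint): Angle of the hasp hinged on the lid's front edge: 0 = hanging flat on the chest front (lid shut) with the staple through its slot, about 1.57 = sticking straight out in the lid's plane, larger = tipped back over the lid. Starts between 1.1 and 2.1; light friction keeps it where it is put.
- hasp_end (a point): Free end of the hasp: a steel plate 32 mm wide, 70 mm long, 3 mm thick. Its hinge line, with the lid shut, is at x=-70, z=117, plate middle y=60; the slot is 31 to 57 mm from the hinge. Above the slot it can be pressed flat without touching the staple.
- pin (a joint): Travel of the captive L-shaped locking pin along the chest's -y: 0 = drawn out, 0.036 m = fully home through the staple. Needs about 2 N. Starts between 0 and 0.005.
- pin_ball (a point): Centre of the red ball (16 mm diameter) on top of the pin's upright leg (8 mm diameter, from z=73 up to the ball at z=103). At joint value 0: x=-79, y=132, z=103.
- aerosol: Bystander: black-capped spray can, 66 mm wide, 199 mm tall, origin under its centre.
- agitator_pot: Bystander: black pot with side handle, 72x94 mm, 114 mm tall, origin under its centre.
- sample_tin: Bystander: white closed tin with a blue and white wrapper, 67 mm wide, 73 mm tall, origin under its centre.
- timer: Bystander: red and white dial timer, 68 mm wide, 62 mm tall, origin under its centre.
- marker: Bystander: white marker pen and its black cap, 50x133 mm, 15 mm tall, origin under its centre.
- spanner: Bystander: flat steel spanner, 28x176 mm, 9 mm thick, origin under its centre.

How it is judged:
By the outcome, as a careful person would: the job done as asked, in the order asked, and still so for the second after the job is handed in, with the robot touching nothing.
It also fails if it takes over 58 s, if anything falls off the work surface, if the arm or the gripper's body presses on something with over 40 N, if the wrist force passes 120 N, or if a joint passes its speed limit or range.

## Working session

There is one attempt and no reset: what is moved stays moved. The work goes in short steps, Python scripts to look and compute and a tool call to move; the robot and the scene stay as the last step left them, time stands still between calls to the robot, and variables do not carry over. Pictures are saved under pics/ and viewed, at most 10 in all, crops included, and the job is handed in when it is done.

Besides the shell and the picture viewer there is one more tool, called after ">>>" as a command line: name --argument value ..., lists and objects as JSON in quotes. send_rows: Moves the arm, as the interface text tells. Its arguments: {"type":"object","properties":{"linear":{"type":"array","items":{"type":"array","items":{"type":"number","minimum":-1,"maximum":1}}},"delta_rot":{"type":"array","items":{"type":"array","items":{"type":"number","minimum":-1,"maximum":1}}},"fingers":{"type":"array","items":{"type":"number"}},"grip_force":{"type":"number"}},"required":["linear","delta_rot","fingers"]}

```bash
mkdir -p pics
python3 - <<'E'
from rig import robot
import cv2,numpy as np,pickle
o=robot.observe();print({k:np.round(v,3).tolist() for k,v in o.items()})
for n in("scene","top"):
    s=robot.snapshot(n);cv2.imwrite(f"pics/{n}0.png",cv2.resize(s["img"],(800,600),interpolation=cv2.INTER_CUBIC))
    pickle.dump(s,open(n+".pkl","wb"));print(n,s["fx"],s["fy"],s["cx"],s["cy"],np.round(s["world_to_cam"],3).tolist())
E
```

```text
{'clock': 0.0, 'joint_positions': [1.052, 0.3, 1.522, 0.0, 1.321, -0.067], 'dq': [-0.001, -0.001, 0.0, 0.001, -0.001, -0.002], 'joint_torque': [0.002, -53.182, -35.272, 0.071, 0.025, -0.0], 'position': [0.24, 0.495, 0.404], 'eef_rot': [-3.14, -0.0, 2.69], 'contact_force': [-0.318, 0.222, -0.483], 'wrist_torque': [0.006, 0.028, -0.037], 'gripper_force': 0.0, 'gripper_width': 0.094}
scene 497.0572219250642 497.0572219250642 288.924263829597 208.50160844655127 [[-0.585, -0.811, -0.007, 0.298], [-0.56, 0.41, -0.719, 0.352], [0.587, -0.417, -0.694, 1.229], [0.0, 0.0, 0.0, 1.0]]
top 446.6892569537107 446.6892569537107 283.453035908429 212.6110104112905 [[0.002, -1.0, 0.006, 0.062], [-0.996, -0.003, -0.085, 0.488], [0.085, -0.006, -0.996, 1.444], [0.0, 0.0, 0.0, 1.0]]
```

View pics/scene0.png

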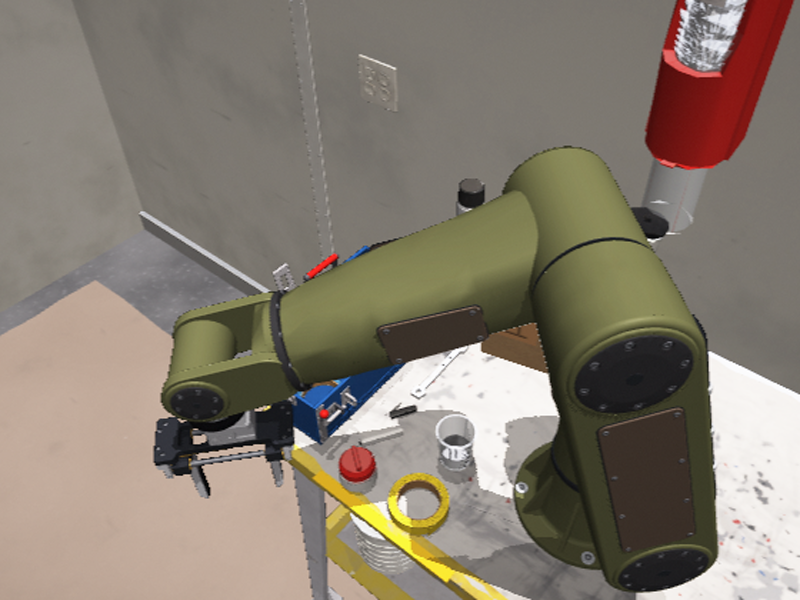

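View pics/top0.png

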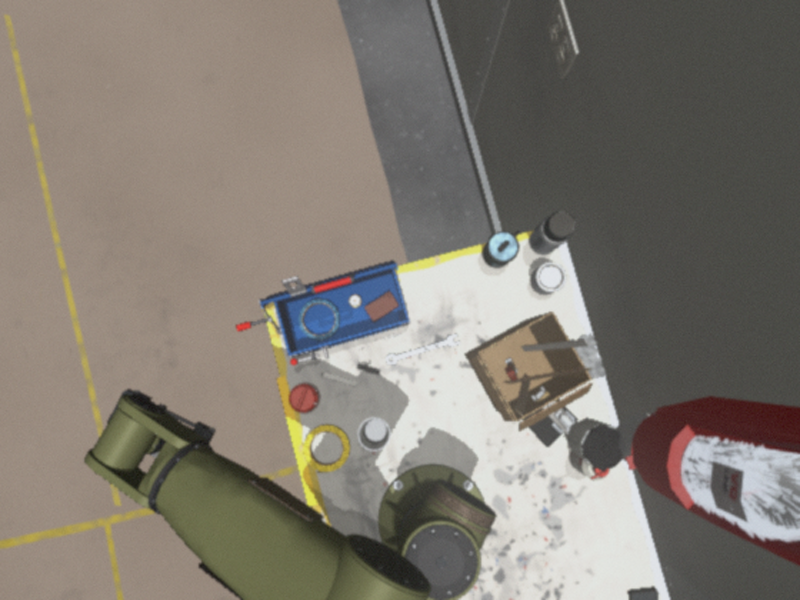

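The top view shows the whole chest: red bar around (333,285), knob (243,326), pin ball (294,361), hasp (292,285). In the scene view the arm hides the chest. I'll enlarge the top view.

Run:
```python
import cv2,pickle
s=pickle.load(open("top.pkl","rb"));c=s["img"][175:265,160:294]
cv2.imwrite("pics/topc.png",cv2.resize(c,None,fx=5.9,fy=5.9,interpolation=cv2.INTER_CUBIC))
```

```text
(no output)
```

View pics/topc.png

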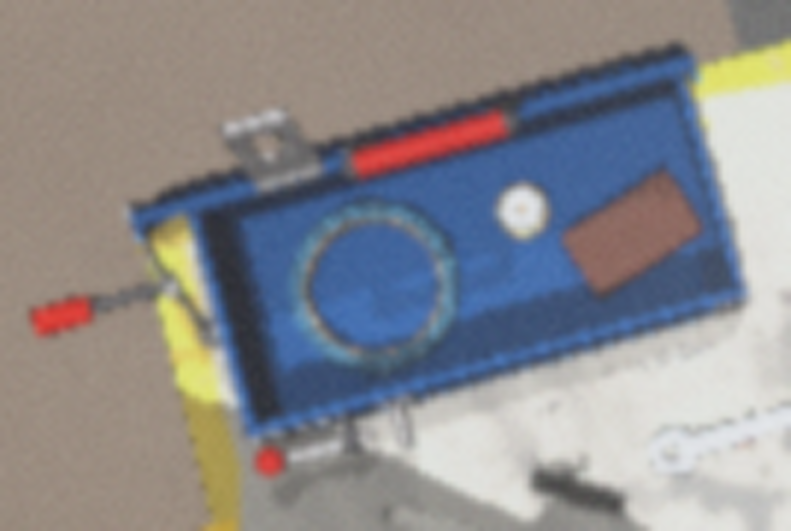

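The crop shows: knob centre (62,316), ball (270,462), bar middle (431,144) with ends (352,163) and (511,124), front wall corners (255,432) and (742,303), hasp end edge (255,122).

```bash
cat > h.py <<'E'
import numpy as np,pickle
from scipy.spatial.transform import Rotation as R
def proj(s,P):
    P=np.atleast_2d(P);c=(s["world_to_cam"]@np.c_[P,np.ones(len(P))].T)[:3]
    return np.c_[c[0]/c[2]*s["fx"]+s["cx"],c[1]/c[2]*s["fy"]+s["cy"]]
def c2w(p,P):
    P=np.atleast_2d(np.array(P,float))/1000;c,n=np.cos(p[2]),np.sin(p[2])
    return np.c_[p[0]+c*P[:,0]-n*P[:,1],p[1]+n*P[:,0]+c*P[:,1],P[:,2]]
E
python3 - <<'E'
from h import *
from scipy.optimize import least_squares
s=pickle.load(open("top.pkl","rb"))
uv=(np.array([(62,316),(270,462),(431,144),(352,163),(511,124),(255,432),(742,303),(255,122)])+.5)/5.9-.5+[160,175]
def pts(q):
    t,h=q[3],q[4]; a=np.deg2rad(78); # lid dir (x,z) open: (-cos78, sin78)
    d=np.array([-np.cos(a),np.sin(a)]); nn=np.array([-np.sin(a),-np.cos(a)]) # outward face when open-> front below when shut
    # shut: lid dir (-1,0); hasp 0 = -z ; open: rotate. hasp dir = d*sin(h)+m*cos(h), m = inner-side normal
    m=np.array([-np.sin(a),-np.cos(a)])
    e=np.array([69,116])+139*d+70*(np.sin(h)*d+np.cos(h)*m)
    return [(18,200,153),(-79,132-t,103),(32,-10,290),(32,26,290),(32,-46,290),(-65,135,112),(-65,-135,112),(e[0],60,e[1])]
f=lambda q:(proj(s,c2w(q[:3],pts(q)))-uv).ravel()
r=least_squares(f,[.5,.1,.2,2,1.5],x_scale=[.1,.1,.1,5,.5]);print(r.x.round(4));print(f(r.x).reshape(-1,2).round(2).tolist())
np.save("pose.npy",r.x[:3])
for n,P in dict(knob=(18,200,153),ball=(-79,132-r.x[3],103),bar=(32,-10,290),barshut=(-109,-10,116),staple=(-88.5,60,73),hinge=(-70,60,117)).items(): print(n,c2w(r.x,P).round(4))
c=s["world_to_cam"];print("cam",-c[:3,:3].T@c[:3,3])
E
```

```text
[0.467  0.2014 0.2731 4.6628 2.0431]
[[0.33, -0.48], [-0.07, -0.26], [0.06, 0.06], [0.44, 0.42], [-0.51, -0.11], [-1.63, 1.07], [1.18, -0.72], [0.16, -0.04]]
knob [[0.4304 0.3988 0.153 ]]
ball [[0.3566 0.3027 0.103 ]]
bar [[0.5005 0.2004 0.29  ]]
barshut [[0.3647 0.1624 0.116 ]]
staple [[0.3656 0.2353 0.073 ]]
hinge [[0.3834 0.2403 0.117 ]]
cam [0.36343619 0.07165842 1.47919306]
```

```bash
cat >> h.py <<'E'
def show(goal=None,ext=.199):
    """tip in chest mm, force in chest axes; goal (x,y,ztip) mm -> units in tool axes"""
    from rig import robot
    o=robot.observe();p=np.load("pose.npy");T=R.from_euler("xyz",o["eef_rot"]);C=R.from_euler("z",p[2])
    tip=np.array(o["position"])+T.apply([0,0,ext])
    print("t",round(o["clock"],2),"tip",(C.inv().apply(tip-[p[0],p[1],0])*1000).round(1),"F",C.inv().apply(o["contact_force"]).round(1),"w",round(o["gripper_width"],4),"gf",o["gripper_force"],"q",np.round(o["joint_positions"],2))
    G=C*R.from_euler("xyz",[np.pi,0,np.pi/2])
    print("rot units",((T.inv()*G).as_rotvec()/np.deg2rad(30)).round(3))
    if goal is not None:
        d=c2w(p,goal)[0]-G.apply([0,0,ext])-np.array(o["position"]);print("lin units",(T.inv().apply(d)/.1).round(3))
E
python3 -c "
from h import *
show((-22,203,190))"
```

```text
t 0.1 tip [-139.5  343.6  205.1] F [-0.2 -0.2 -0.1] w 0.0941 gf 0.0 q [ 1.05  0.3   1.52  0.    1.32 -0.07]
rot units [-2.000e-03  1.000e-03  1.616e+00]
lin units [-1.811 -0.275  0.152]
```

>>> send_rows --linear '[[-0.15,-0.02,0],[-0.3,-0.04,0],[-0.45,-0.06,0],[-0.6,-0.09,0],[-0.75,-0.12,0],[-0.9,-0.14,0],[-0.95,-0.14,0],[-1,-0.15,0],[-1,-0.15,0],[-1,-0.15,0]]' --delta_rot '[[0,0,0.15],[0,0,0.3],[0,0,0.45],[0,0,0.6],[0,0,0.75],[0,0,0.85],[0,0,0.9],[0,0,0.9],[0,0,0.9],[0,0,0.9]]' --fingers '[0.5,0,0,0,0,0,0,0,0,0]' --grip_force 20

```text
clock: 0.93
position: [0.3232, 0.4379, 0.4045]
eef_rot: [-3.141, -0.0, 2.22]
contact_force: [-0.2, -0.2, 0.5]
gripper_width: 0.0309
gripper_force: 0.0
```

```bash
python3 -c "
from h import *
show((-22,203,170))"
```

```text
t 0.93 tip [-74.7 266.5 205.5] F [-0.2 -0.1  0.5] w 0.0309 gf 0.0 q [0.87 0.29 1.54 0.   1.32 0.22]
rot units [-0.001  0.     0.718]
lin units [-0.784  0.257  0.355]
```

>>> send_rows --linear '[[-0.15,0.05,0],[-0.3,0.1,0.05],[-0.45,0.15,0.15],[-0.6,0.2,0.25],[-0.72,0.24,0.32],[-0.78,0.257,0.355],[-0.78,0.257,0.355],[-0.78,0.257,0.355],[-0.78,0.257,0.355],[-0.78,0.257,0.355]]' --delta_rot '[[0,0,0.12],[0,0,0.24],[0,0,0.36],[0,0,0.48],[0,0,0.6],[0,0,0.718],[0,0,0.718],[0,0,0.718],[0,0,0.718],[0,0,0.718]]' --fingers '[0,0,0,0,0,0,0,0,0,0]'

```text
clock: 1.77
position: [0.3905, 0.3915, 0.3696]
eef_rot: [3.141, -0.0, 1.845]
contact_force: [0.5, 0.3, 0.9]
gripper_width: 0.0007
gripper_force: 0.0
```

Run:
```python
from h import *
from rig import robot
import cv2
show((-22,203,138))
s=robot.snapshot("scene");pickle.dump(s,open("scene.pkl","wb"))
p=np.load("pose.npy")
uv=proj(s,c2w(p,[(18,200,153),(-79,127,103),(32,-10,290),(-65,135,112)]));print(uv.round(1))
c=s["img"][150:320,130:356];cv2.imwrite("pics/sc1.png",cv2.resize(c,None,fx=3.5,fy=3.5,interpolation=cv2.INTER_CUBIC))
print(((uv-[130,150]+.5)*3.5).round())
```

```text
t 1.77 tip [-22.3 203.7 170.6] F [0.5 0.1 0.9] w 0.0007 gf 0.0 q [0.72 0.34 1.56 0.   1.25 0.45]
rot units [ 0.001 -0.001  0.003]
lin units [-0.007  0.004  0.326]
[[174.4 275.9]
 [226.1 289.3]
 [224.8 186.3]
 [219.4 286.3]]
[[157. 443.]
 [338. 489.]
 [334. 129.]
 [315. 479.]]
```

View pics/sc1.png

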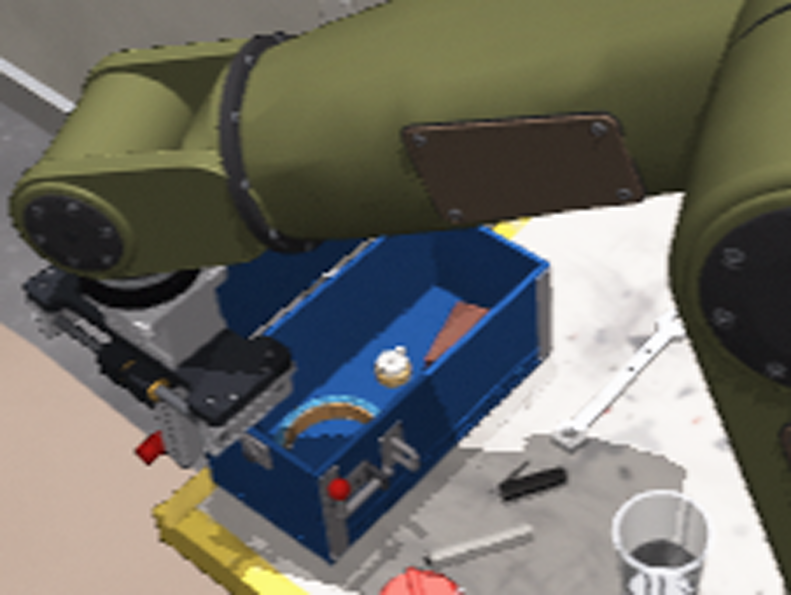

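The ball lies at (338,489), exactly where the pose estimate puts it, and the knob at about (150,449). So the chest pose holds. Next: descend in front of the knob and approach it.

>>> send_rows --linear '[[0,0,0.1],[0,0,0.2],[0,0,0.3],[0,0,0.32],[0,0,0.32],[0,0.05,0.32],[0,0.1,0.32],[0,0.15,0.32],[0,0.17,0.32],[0,0.17,0.32]]' --delta_rot '[[0,0,0],[0,0,0],[0,0,0],[0,0,0],[0,0,0],[0,0,0],[0,0,0],[0,0,0],[0,0,0],[0,0,0]]' --fingers '[0,0,0,0,0,0,0,0,0,0]'

```text
clock: 2.65
position: [0.408, 0.3956, 0.3372]
eef_rot: [3.141, -0.0, 1.842]
contact_force: [-0.6, 0.9, 0.2]
gripper_width: 0.0006
gripper_force: 0.0
```

>>> send_rows --linear '[[0,0.02,0.01],[0,0.04,0.02],[0,0.06,0.03],[0,0.08,0.04],[0,0.1,0.05],[0,0.11,0.055],[0,0.12,0.06],[0,0.12,0.06],[0,0.12,0.06],[0,0.12,0.06]]' --delta_rot '[[0,0,0],[0,0,0],[0,0,0],[0,0,0],[0,0,0],[0,0,0],[0,0,0],[0,0,0],[0,0,0],[0,0,0]]' --fingers '[0,0,0,0,0,0,0,0,0,0]'

```text
clock: 3.48
position: [0.419, 0.3987, 0.3312]
eef_rot: [3.141, -0.0, 1.843]
contact_force: [-0.0, 0.0, -0.1]
gripper_width: 0.0004
gripper_force: 0.0
```

Run:
```python
from h import *
from rig import robot
show()
import cv2
for n in("top","scene"):
    s=robot.snapshot(n);p=np.load("pose.npy");print(proj(s,c2w(p,[(18,200,153),(32,-10,290)])).round(1))
    hsv=cv2.cvtColor(s["img"],cv2.COLOR_BGR2HSV);m=((hsv[...,0]<8)|(hsv[...,0]>172))&(hsv[...,1]>150)&(hsv[...,2]>90)
    k,_,st,ce=cv2.connectedComponentsWithStats(m.astype("uint8"));print(n,[(st[i].tolist(),ce[i].round(1).tolist()) for i in range(1,k) if 8<st[i][4]<400])
```

```text
t 3.48 tip [  7.1 203.  132.2] F [-0.   0.  -0.1] w 0.0004 gf 0.039826504653319716 q [ 0.7   0.43  1.52 -0.    1.19  0.43]
rot units [ 0.    -0.    -0.002]
[[170.4 227.7]
 [232.7 199.1]]
top [([221, 195, 25, 10, 101], [232.7, 199.6])]
[[174.4 275.9]
 [224.8 186.3]]
scene [([464, 0, 16, 37, 221], [471.5, 19.0]), ([466, 212, 11, 14, 95], [470.9, 219.6]), ([167, 275, 4, 7, 19], [168.6, 278.3]), ([224, 287, 6, 6, 29], [226.4, 289.3]), ([238, 313, 25, 25, 339], [251.2, 326.6])]
```

>>> send_rows --linear '[[0,0.02,0],[0,0.04,0.01],[0,0.06,0.02],[0,0.08,0.03],[0,0.1,0.04],[0,0.12,0.05],[0,0.12,0.05],[0,0.12,0.05],[0,0.12,0.05],[0,0.12,0.05]]' --delta_rot '[[0,0,0],[0,0,0],[0,0,0],[0,0,0],[0,0,0],[0,0,0],[0,0,0],[0,0,0],[0,0,0],[0,0,0]]' --fingers '[0,0,0,0,0,0,0,0,0,0]'

```text
clock: 4.42
position: [0.4289, 0.4019, 0.3229]
eef_rot: [-3.131, 0.002, 1.843]
contact_force: [-17.0, -1.0, -13.4]
gripper_width: 0.0004
gripper_force: 8.4
```

Run:
```python
from h import *
from rig import robot
show()
import cv2
s=robot.snapshot("scene")
hsv=cv2.cvtColor(s["img"],cv2.COLOR_BGR2HSV);m=((hsv[...,0]<8)|(hsv[...,0]>172))&(hsv[...,1]>150)&(hsv[...,2]>90)
k,_,st,ce=cv2.connectedComponentsWithStats(m.astype("uint8"));print([(st[i].tolist(),ce[i].round(1).tolist()) for i in range(1,k) if 8<st[i][4]<400])
```

```text
t 4.42 tip [ 15.3 202.9 123.9] F [-16.7   3.6 -13.4] w 0.0004 gf 8.364015519618988 q [0.69 0.46 1.5  0.   1.19 0.42]
rot units [-0.021  0.004 -0.001]
[([464, 0, 16, 42, 226], [471.3, 19.4]), ([466, 212, 11, 14, 95], [470.9, 219.6]), ([165, 276, 4, 6, 15], [166.9, 278.7]), ([224, 287, 6, 6, 29], [226.4, 289.3])]
```

Run:
```python
from rig import robot
import cv2
c=robot.snapshot("scene")["img"][225:310,130:243];a=cv2.resize(c,None,fx=7,fy=7,interpolation=cv2.INTER_CUBIC)
cv2.imwrite("pics/sc2.png",a)
```

```text
(no output)
```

View pics/sc2.png

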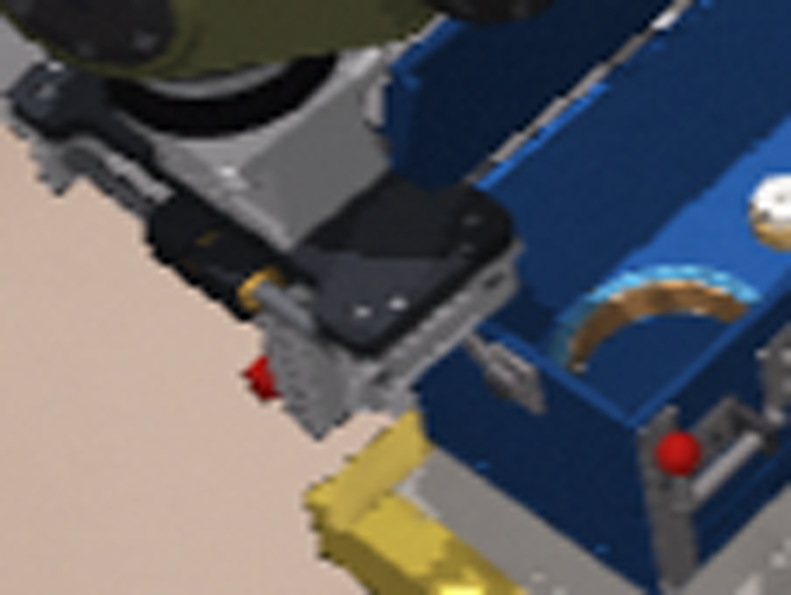

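The knob peeks out at (262,378), left of and behind the closed fingers, and seems to have moved back somewhat. I back off to see its state.

>>> send_rows --linear '[[0,-0.06,-0.02],[0,-0.12,-0.04],[0,-0.2,-0.04],[0,-0.3,-0.04],[0,-0.45,-0.1],[0,-0.6,-0.2],[0,-0.75,-0.4],[0,-0.9,-0.5],[0,-0.9,-0.5],[0,-0.9,-0.5]]' --delta_rot '[[0,0,0],[0,0,0],[0,0,0],[0,0,0],[0,0,0],[0,0,0],[0,0,0],[0,0,0],[0,0,0],[0,0,0]]' --fingers '[0,0,0,0,0,0,0,0,0,0]'

```text
clock: 5.35
position: [0.3436, 0.3777, 0.377]
eef_rot: [3.139, -0.001, 1.843]
contact_force: [1.1, 0.9, -0.9]
gripper_width: 0.0008
gripper_force: 0.0
```

```bash
cat >> h.py <<'E'
def reds(n):
    from rig import robot
    import cv2
    s=robot.snapshot(n);hsv=cv2.cvtColor(s["img"],cv2.COLOR_BGR2HSV);m=((hsv[...,0]<8)|(hsv[...,0]>172))&(hsv[...,1]>150)&(hsv[...,2]>90)
    k,_,st,ce=cv2.connectedComponentsWithStats(m.astype("uint8"));print(n,[(st[i].tolist(),ce[i].round(1).tolist()) for i in range(1,k) if 8<st[i][4]<150 and ce[i][0]<400])
    return s
E
python3 - <<'E'
from h import *
show();p=np.load("pose.npy")
for n in("scene","top"):
    s=reds(n)
    foot=np.array([-6,101])
    for fold in(0,.175,.3,.5,.7):
        # lid nearly still: link from foot rotates by half fold
        a=np.arctan2(153-101,18+6)-fold/2
        k=foot+57*np.array([np.cos(a),np.sin(a)]);print(fold,k.round(),proj(s,c2w(p,(k[0],200,k[1]))).round(1))
E
```

```text
t 5.35 tip [-70.8 203.3 178. ] F [ 1.3  0.5 -0.9] w 0.0008 gf 0.0 q [ 0.76  0.24  1.67 -0.    1.23  0.49]
rot units [ 0.004 -0.002 -0.001]
scene [([165, 271, 12, 11, 66], [170.8, 275.7]), ([224, 287, 6, 6, 29], [226.4, 289.3])]
0 [ 18. 153.] [[174.5 276. ]]
0.175 [ 22. 150.] [[173.4 275.7]]
0.3 [ 25. 149.] [[172.7 275.6]]
0.5 [ 30. 145.] [[171.7 275.5]]
0.7 [ 34. 141.] [[170.8 275.7]]
top [([223, 202, 24, 10, 95], [234.6, 206.5]), ([168, 221, 6, 3, 15], [170.9, 222.1])]
0 [ 18. 153.] [[170.5 227.7]]
0.175 [ 22. 150.] [[170.3 226.3]]
0.3 [ 25. 149.] [[170.2 225.4]]
0.5 [ 30. 145.] [[170.1 223.9]]
0.7 [ 34. 141.] [[170.  222.7]]
```

```bash
cat >> h.py <<'E'
def bar(phi,r=178):
    a=np.deg2rad(78)-phi; return np.array([69-r*np.cos(a),-10,116+r*np.sin(a)])
E
python3 - <<'E'
from h import *
p=np.load("pose.npy")
s=reds("top")
for f in(0,.05,.1,.15,.2):print(f,bar(f).round(1),proj(s,c2w(p,bar(f))).round(1))
b=bar(.1)
show((b[0],-10,330))
E
```

```text
top [([223, 202, 24, 10, 95], [234.6, 206.5]), ([169, 221, 6, 3, 15], [171.3, 222.1])]
0 [ 32.  -10.  290.1] [[232.7 199.1]]
0.05 [ 23.3 -10.  288. ] [[233.6 202.2]]
0.1 [ 14.8 -10.  285.5] [[234.5 205.4]]
0.15 [  6.4 -10.  282.6] [[235.5 208.5]]
0.2 [ -1.9 -10.  279.3] [[236.4 211.5]]
t 5.5 tip [-70.6 202.9 176.4] F [ 0.4  0.1 -1. ] w 0.0005 gf 0.0 q [ 0.76  0.24  1.67 -0.    1.24  0.49]
rot units [-0.001  0.001 -0.003]
lin units [-2.129  0.856 -1.536]
```

Stay is folded (~0.7), lid is up at about 0.115 rad and holding. Next I move over the bar.

>>> send_rows --linear '[[0,0,-0.15],[0,0,-0.3],[0,0,-0.5],[-0.1,0.1,-0.7],[-0.25,0.2,-0.85],[-0.4,0.3,-1],[-0.55,0.4,-1],[-0.6,0.4,-1],[-0.6,0.4,-1],[-0.6,0.4,-1]]' --delta_rot '[[0,0,0],[0,0,0],[0,0,0],[0,0,0],[0,0,0],[0,0,0],[0,0,0],[0,0,0],[0,0,0],[0,0,0]]' --fingers '[0,0,0,0,0,0,0,0,0,0]'

```text
clock: 6.33
position: [0.3986, 0.3309, 0.4752]
eef_rot: [-3.14, 0.0, 1.842]
contact_force: [0.3, 0.2, 0.2]
gripper_width: 0.0006
gripper_force: 0.0
```

>>> send_rows --linear '[[0,0,-0.2],[0,0,-0.4],[0,0,-0.6],[-0.2,0.1,-0.75],[-0.4,0.2,-0.75],[-0.6,0.3,-0.75],[-0.8,0.4,-0.75],[-1,0.44,-0.75],[-1,0.44,-0.75],[-1,0.44,-0.75]]' --delta_rot '[[0,0,0],[0,0,0],[0,0,0],[0,0,0],[0,0,0],[0,0,0],[0,0,0],[0,0,0],[0,0,0],[0,0,0]]' --fingers '[0,0,0,0,0,0,0,0,0,0]'

```text
clock: 7.17
position: [0.4678, 0.2465, 0.5506]
eef_rot: [-3.141, -0.0, 1.842]
contact_force: [0.9, -0.1, -0.4]
gripper_width: 0.0004
gripper_force: 0.0
```

Run:
```python
from h import *
show((12,-10,330))
```

```text
t 7.17 tip [ 12.7  43.2 351.6] F [ 0.8 -0.3 -0.4] w 0.0004 gf 0.0 q [0.42 0.19 1.33 0.   1.63 0.14]
rot units [-0.002 -0.    -0.004]
lin units [-0.532 -0.008  0.216]
```

>>> send_rows --linear '[[-0.1,0,0],[-0.2,0,0],[-0.3,0,0],[-0.4,0,0],[-0.5,0,0.05],[-0.53,-0.01,0.1],[-0.53,-0.01,0.15],[-0.53,-0.01,0.2],[-0.53,-0.01,0.2],[-0.53,-0.01,0.2]]' --delta_rot '[[0,0,0],[0,0,0],[0,0,0],[0,0,0],[0,0,0],[0,0,0],[0,0,0],[0,0,0],[0,0,0],[0,0,0]]' --fingers '[0.3,0.6,0.6,0.6,0.6,0.6,0.6,0.6,0.6,0.6]' --grip_force 10

```text
clock: 8.0
position: [0.481, 0.1952, 0.5308]
eef_rot: [-3.141, -0.0, 1.843]
contact_force: [-0.8, 0.2, -0.5]
gripper_width: 0.056
gripper_force: 0.0
```

Run:
```python
from h import *
import cv2
p=np.load("pose.npy")
show((12,-10,266))
for n in("top","scene"):
    s=reds(n)
    uv=proj(s,c2w(p,[bar(.115),bar(.115)+[0,36,0],bar(.115)-[0,36,0]]));print(uv.round(1))
c=s["img"][140:310,130:356];cv2.imwrite("pics/sc3.png",cv2.resize(c,None,fx=3.5,fy=3.5,interpolation=cv2.INTER_CUBIC));print(((uv-[130,140]+.5)*3.5).round())
```

```text
t 8.0 tip [ 11.7  -9.7 331.8] F [-0.7  0.4 -0.5] w 0.056 gf 0.0 q [0.31 0.17 1.4  0.   1.58 0.04]
rot units [-0.001 -0.    -0.002]
lin units [-0.003  0.002  0.658]
top [([165, 220, 10, 6, 35], [169.4, 222.7])]
[[234.8 206.3]
 [221.8 209.9]
 [247.8 202.8]]
scene [([221, 183, 22, 17, 94], [231.5, 190.8]), ([165, 271, 12, 11, 73], [171.0, 275.8]), ([224, 287, 6, 6, 31], [226.4, 289.5]), ([248, 313, 4, 12, 12], [249.8, 318.5])]
[[230.8 191.2]
 [220.6 199. ]
 [240.6 183.7]]
[[355. 181.]
 [319. 208.]
 [389. 155.]]
```

View pics/sc3.png

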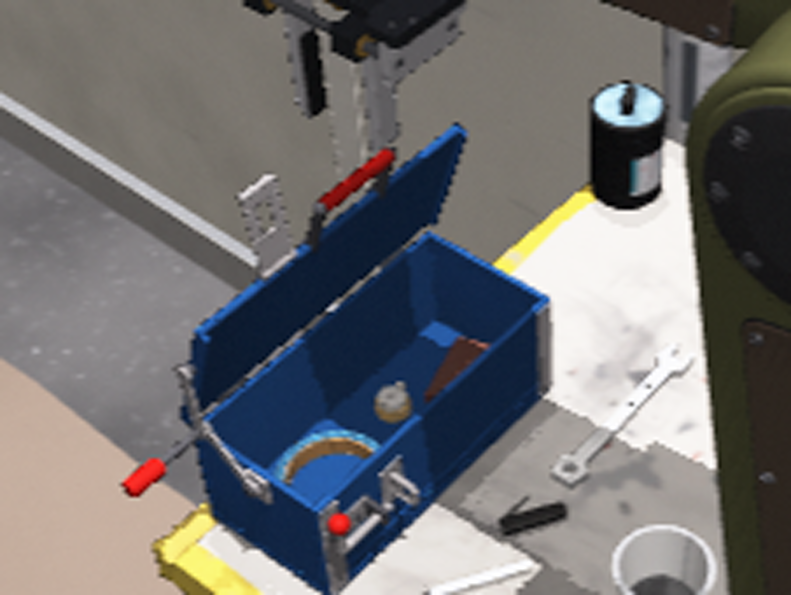

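The bar spans (320,205)–(392,157), as predicted. The lid is up, the stay is folded back, and the open gripper is above the bar. I descend and grip.

>>> send_rows --linear '[[0,0,0.12],[0,0,0.24],[0,0,0.36],[0,0,0.48],[0,0,0.6],[0,0,0.65],[0,0,0.65],[0,0,0.65],[0,0,0.65],[0,0,0.65]]' --delta_rot '[[0,0,0],[0,0,0],[0,0,0],[0,0,0],[0,0,0],[0,0,0],[0,0,0],[0,0,0],[0,0,0],[0,0,0]]' --fingers '[0.6,0.6,0.6,0.6,0.6,0.6,0.6,0.4,0.2,0]'

```text
clock: 8.93
position: [0.481, 0.195, 0.4669]
eef_rot: [3.14, -0.0, 1.843]
contact_force: [-0.9, 0.3, -0.2]
gripper_width: 0.0397
gripper_force: 0.0
```

>>> send_rows --linear '[[0,0,0],[0,0,0],[0,0,0],[0,0,0],[0,0,0],[0,0,0],[0,0,0],[0,0,0],[0,0,0],[0,0,0]]' --delta_rot '[[0,0,0],[0,0,0],[0,0,0],[0,0,0],[0,0,0],[0,0,0],[0,0,0],[0,0,0],[0,0,0],[0,0,0]]' --fingers '[0,0,0,0,0,0,0,0,0,0]'

```text
clock: 9.77
position: [0.481, 0.1949, 0.4662]
eef_rot: [3.142, 0.0, 1.843]
contact_force: [-2.8, -0.7, 1.9]
gripper_width: 0.0115
gripper_force: 10.0
```

Run:
```python
from h import *
show(ext=.18)
g0=np.array(bar(.115))
for f0,f1,n in((.115,.5,10),(.5,.85,10),(.85,1.15,10),(1.15,1.36,8)):
    print([[0,round((bar(f)-bar(f0))[0]/100,2),-round((bar(f)-bar(f0))[2]/100,2)] for f in np.linspace(f0,f1,n+1)[1:]])
```

```text
t 9.77 tip [ 11.7 -10.  286.2] F [-2.9  0.   1.9] w 0.0115 gf 10.000100880861282 q [ 0.31  0.19  1.52 -0.    1.44  0.04]
rot units [ 0.     0.    -0.002]
[[0, np.float64(-0.06), np.float64(0.02)], [0, np.float64(-0.13), np.float64(0.05)], [0, np.float64(-0.19), np.float64(0.08)], [0, np.float64(-0.25), np.float64(0.11)], [0, np.float64(-0.31), np.float64(0.14)], [0, np.float64(-0.37), np.float64(0.17)], [0, np.float64(-0.43), np.float64(0.21)], [0, np.float64(-0.48), np.float64(0.25)], [0, np.float64(-0.54), np.float64(0.29)], [0, np.float64(-0.59), np.float64(0.34)]]
[[0, np.float64(-0.05), np.float64(0.04)], [0, np.float64(-0.09), np.float64(0.08)], [0, np.float64(-0.14), np.float64(0.13)], [0, np.float64(-0.18), np.float64(0.18)], [0, np.float64(-0.22), np.float64(0.22)], [0, np.float64(-0.26), np.float64(0.27)], [0, np.float64(-0.29), np.float64(0.32)], [0, np.float64(-0.33), np.float64(0.37)], [0, np.float64(-0.36), np.float64(0.43)], [0, np.float64(-0.39), np.float64(0.48)]]
[[0, np.float64(-0.03), np.float64(0.05)], [0, np.float64(-0.05), np.float64(0.09)], [0, np.float64(-0.07), np.float64(0.14)], [0, np.float64(-0.09), np.float64(0.19)], [0, np.float64(-0.11), np.float64(0.24)], [0, np.float64(-0.13), np.float64(0.29)], [0, np.float64(-0.15), np.float64(0.34)], [0, np.float64(-0.16), np.float64(0.39)], [0, np.float64(-0.18), np.float64(0.45)], [0, np.float64(-0.19), np.float64(0.5)]]
[[0, np.float64(-0.01), np.float64(0.05)], [0, np.float64(-0.02), np.float64(0.09)], [0, np.float64(-0.02), np.float64(0.14)], [0, np.float64(-0.03), np.float64(0.18)], [0, np.float64(-0.03), np.float64(0.23)], [0, np.float64(-0.04), np.float64(0.28)], [0, np.float64(-0.04), np.float64(0.32)], [0, np.float64(-0.04), np.float64(0.37)]]
```

>>> send_rows --linear '[[0,-0.06,0.02],[0,-0.13,0.05],[0,-0.19,0.08],[0,-0.25,0.11],[0,-0.31,0.14],[0,-0.37,0.17],[0,-0.43,0.21],[0,-0.48,0.25],[0,-0.54,0.29],[0,-0.59,0.34]]' --delta_rot '[[0,0,0],[0,0,0],[0,0,0],[0,0,0],[0,0,0],[0,0,0],[0,0,0],[0,0,0],[0,0,0],[0,0,0]]' --fingers '[0,0,0,0,0,0,0,0,0,0]' --grip_force 15

```text
clock: 10.6
position: [0.4235, 0.1788, 0.4319]
eef_rot: [-3.141, 0.0, 1.843]
contact_force: [-3.7, -3.8, 4.4]
gripper_width: 0.0116
gripper_force: 15.0
```

Run:
```python
from h import *
show(ext=.18);print(bar(.5))
```

```text
t 10.6 tip [-48.  -10.  251.9] F [-4.6 -2.7  4.4] w 0.0116 gf 15.018316358327866 q [ 0.32  0.07  1.72 -0.    1.34  0.05]
rot units [-0.001  0.    -0.002]
[-46.9507334  -10.         251.05342434]
```

Good, the forces are low. On with the arc.

>>> send_rows --linear '[[0,-0.05,0.04],[0,-0.09,0.08],[0,-0.14,0.13],[0,-0.18,0.18],[0,-0.22,0.22],[0,-0.26,0.27],[0,-0.29,0.32],[0,-0.33,0.37],[0,-0.36,0.43],[0,-0.39,0.48]]' --delta_rot '[[0,0,0],[0,0,0],[0,0,0],[0,0,0],[0,0,0],[0,0,0],[0,0,0],[0,0,0],[0,0,0],[0,0,0]]' --fingers '[0,0,0,0,0,0,0,0,0,0]'

```text
clock: 11.43
position: [0.3861, 0.1685, 0.3834]
eef_rot: [-3.141, -0.0, 1.843]
contact_force: [-0.7, -1.4, 1.2]
gripper_width: 0.0113
gripper_force: 15.0
```

>>> send_rows --linear '[[0,-0.03,0.05],[0,-0.05,0.09],[0,-0.07,0.14],[0,-0.09,0.19],[0,-0.11,0.24],[0,-0.13,0.29],[0,-0.15,0.34],[0,-0.16,0.39],[0,-0.18,0.45],[0,-0.19,0.5]]' --delta_rot '[[0,0,0],[0,0,0],[0,0,0],[0,0,0],[0,0,0],[0,0,0],[0,0,0],[0,0,0],[0,0,0],[0,0,0]]' --fingers '[0,0,0,0,0,0,0,0,0,0]'

```text
clock: 12.27
position: [0.3683, 0.1635, 0.3336]
eef_rot: [3.141, -0.0, 1.843]
contact_force: [1.9, 1.0, -0.5]
gripper_width: 0.0116
gripper_force: 15.0
```

Run:
```python
from h import *
show(ext=.18);print(bar(1.15),bar(1.36))
```

```text
t 12.27 tip [-105.2   -9.9  153.6] F [ 2.1  0.4 -0.5] w 0.0116 gf 14.995923042297363 q [0.33 0.05 1.99 0.   1.1  0.06]
rot units [ 0.001 -0.    -0.003]
[-105.03899674  -10.          153.34203546] [-108.99983616  -10.          116.24151327]
```

>>> send_rows --linear '[[0,-0.01,0.05],[0,-0.02,0.09],[0,-0.02,0.14],[0,-0.03,0.18],[0,-0.03,0.23],[0,-0.04,0.28],[0,-0.04,0.32],[0,-0.04,0.36],[0,-0.04,0.38],[0,-0.04,0.39]]' --delta_rot '[[0,0,0],[0,0,0],[0,0,0],[0,0,0],[0,0,0],[0,0,0],[0,0,0],[0,0,0],[0,0,0],[0,0,0]]' --fingers '[0,0,0,0,0,0,0,0,0,0]'

```text
clock: 13.1
position: [0.3647, 0.1625, 0.2959]
eef_rot: [3.141, 0.0, 1.843]
contact_force: [-4.2, -1.6, 23.1]
gripper_width: 0.0114
gripper_force: 15.0
```

Run:
```python
from h import *
show(ext=.18)
```

```text
t 13.1 tip [-108.8   -9.8  115.9] F [-4.4 -0.4 23.1] w 0.0114 gf 15.009560286998749 q [ 0.33  0.1   2.04 -0.    1.    0.06]
rot units [ 0.002  0.    -0.002]
```

Lid shut and seated. Release, rise, close the fingers over the hasp.

>>> send_rows --linear '[[0,0,-0.03],[0,0,-0.03],[0,0,-0.03],[0,0,-0.03],[0,0,-0.15],[0,0,-0.3],[0,0,-0.5],[0,0,-0.7],[0,0,-0.85],[0,0,-1]]' --delta_rot '[[0,0,0],[0,0,0],[0,0,0],[0,0,0],[0,0,0],[0,0,0],[0,0,0],[0,0,0],[0,0,0],[0,0,0]]' --fingers '[0.2,0.38,0.38,0.38,0.38,0.38,0.38,0.38,0.38,0.38]'

```text
clock: 13.93
position: [0.3643, 0.1624, 0.3958]
eef_rot: [-3.141, 0.0, 1.843]
contact_force: [-0.3, 0.7, -0.3]
gripper_width: 0.0356
gripper_force: 0.0
```

>>> send_rows --linear '[[0.05,0,0],[0.2,-0.02,0],[0.35,-0.04,0],[0.5,-0.06,0],[0.65,-0.06,0],[0.7,-0.06,0],[0.7,-0.06,0],[0.7,-0.06,0],[0.7,-0.06,0],[0.7,-0.06,0]]' --delta_rot '[[0,0,0],[0,0,0],[0,0,0],[0,0,0],[0,0,0],[0,0,0],[0,0,0],[0,0,0],[0,0,0],[0,0,0]]' --fingers '[0,0,0,0,0,0,0,0,0,0]'

```text
clock: 14.77
position: [0.3401, 0.2278, 0.395]
eef_rot: [-3.141, 0.0, 1.842]
contact_force: [0.4, 0.2, 1.5]
gripper_width: 0.0004
gripper_force: 0.0
```

Run:
```python
from h import *
import cv2
p=np.load("pose.npy")
show((-115,60,150))
s=reds("scene")
h=2.04
uv=proj(s,c2w(p,[(-70-70*np.sin(h),60,117-70*np.cos(h)),(-109,-10,116),(-70,60,117),(-88.5,60,73)]))
c=s["img"][190:320,150:320];cv2.imwrite("pics/sc4.png",cv2.resize(c,None,fx=4.5,fy=4.5,interpolation=cv2.INTER_CUBIC));print(((uv-[150,190]+.5)*4.5).round())
```

```text
t 14.77 tip [-115.1   59.6  196. ] F [0.4 0.1 1.5] w 0.0004 gf 0.0 q [ 0.5  -0.01  1.9  -0.    1.25  0.23]
rot units [-0.     0.    -0.004]
lin units [0.004 0.001 0.46 ]
scene [([262, 249, 19, 18, 97], [271.2, 257.3]), ([165, 271, 12, 11, 73], [171.0, 275.8]), ([224, 287, 6, 6, 30], [226.4, 289.4])]
[[493. 370.]
 [544. 311.]
 [413. 351.]
 [442. 415.]]
```

View pics/sc4.png

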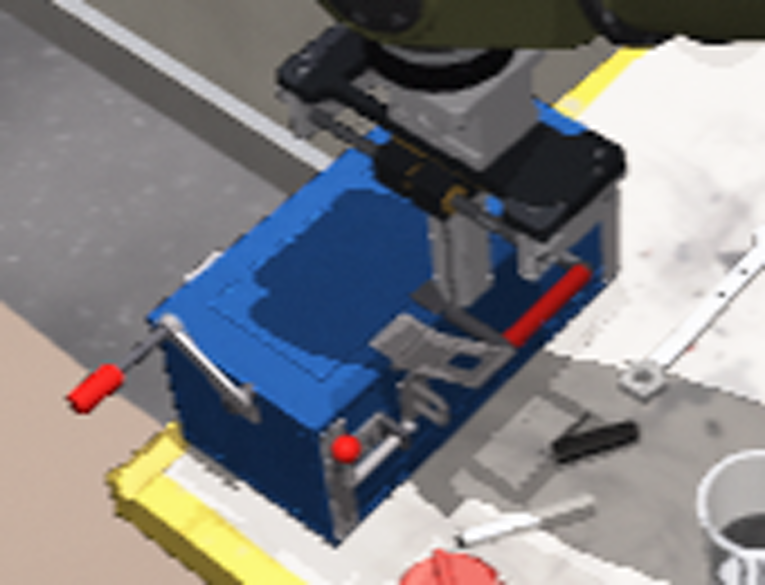

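The picture shows: lid shut, hasp sticking out with its end near (497,360), ball at (346,448), and the closed fingers above the hasp. I sweep the hasp down.

>>> send_rows --linear '[[0,0,0.1],[0,0,0.2],[0,0,0.3],[0,0,0.4],[0,0,0.5],[0,0,0.6],[0,0,0.7],[0,0,0.8],[0,0,0.9],[0,0,0.95]]' --delta_rot '[[0,0,0],[0,0,0],[0,0,0],[0,0,0],[0,0,0],[0,0,0],[0,0,0],[0,0,0],[0,0,0],[0,0,0]]' --fingers '[0,0,0,0,0,0,0,0,0,0]'

```text
clock: 15.65
position: [0.3396, 0.2281, 0.2983]
eef_rot: [-3.14, 0.0, 1.843]
contact_force: [0.2, -0.5, 0.7]
gripper_width: 0.0006
gripper_force: 0.2
```

Run:
```python
from h import *
show((-115,60,88))
```

```text
t 15.65 tip [-115.8   60.    99.3] F [ 0.1 -0.6  0.7] w 0.0006 gf 0.18883278215071186 q [0.5  0.12 2.01 0.   1.01 0.23]
rot units [-0.004  0.001 -0.003]
lin units [-0.     0.005  0.113]
```

>>> send_rows --linear '[[0,0,0.06],[0,0,0.12],[0,0.05,0.12],[0,0.1,0.1],[0,0.15,0.08],[0,0.2,0.06],[0,0.24,0.05],[0,0.28,0.05],[0,0.3,0.05],[0,0.3,0.05]]' --delta_rot '[[0,0,0],[0,0,0],[0,0,0],[0,0,0],[0,0,0],[0,0,0],[0,0,0],[0,0,0],[0,0,0],[0,0,0]]' --fingers '[0,0,0,0,0,0,0,0,0,0]'

```text
clock: 16.48
position: [0.3691, 0.2364, 0.2951]
eef_rot: [3.142, 0.0, 1.842]
contact_force: [-0.9, -0.4, 0.1]
gripper_width: 0.0005
gripper_force: 0.0
```

Run:
```python
from h import *
show()
```

```text
t 16.48 tip [-84.8  60.1  96.1] F [-1.  -0.1  0.1] w 0.0005 gf 0.009961669902622816 q [ 0.49  0.19  1.94 -0.    1.01  0.21]
rot units [ 0.     0.    -0.003]
```

>>> send_rows --linear '[[0,0.01,0],[0,0.02,0],[0,0.03,0],[0,0.04,0],[0,0.05,0],[0,0.06,0],[0,0.07,0],[0,0.07,0],[0,0.07,0],[0,0.07,0]]' --delta_rot '[[0,0,0],[0,0,0],[0,0,0],[0,0,0],[0,0,0],[0,0,0],[0,0,0],[0,0,0],[0,0,0],[0,0,0]]' --fingers '[0,0,0,0,0,0,0,0,0,0]'

```text
clock: 17.32
position: [0.3726, 0.2376, 0.2946]
eef_rot: [-3.127, 0.001, 1.843]
contact_force: [-48.2, -13.7, 33.4]
gripper_width: 0.0006
gripper_force: 25.1
```

Run:
```python
from h import *
show()
```

```text
t 17.32 tip [-83.9  60.1  95.6] F [-50.1  -0.2  33.4] w 0.0006 gf 25.123141407966614 q [0.48 0.2  1.93 0.   1.03 0.21]
rot units [-0.027  0.002 -0.001]
```

>>> send_rows --linear '[[0,-0.05,0],[0,-0.12,0],[0,-0.22,0],[0,-0.3,-0.1],[0,-0.3,-0.3],[0.1,-0.3,-0.5],[0.3,-0.3,-0.6],[0.5,-0.3,-0.6],[0.75,-0.3,-0.6],[0.95,-0.3,-0.6]]' --delta_rot '[[0,0,0],[0,0,0],[0,0,0],[0,0,0],[0,0,0],[0,0,0],[0,0,0],[0,0,0],[0,0,0],[0,0,0]]' --fingers '[0,0,0,0,0,0,0,0,0,0]'

```text
clock: 18.15
position: [0.3203, 0.3226, 0.3555]
eef_rot: [3.14, -0.001, 1.842]
contact_force: [-0.0, 0.3, -0.3]
gripper_width: 0.0007
gripper_force: 0.0
```

Run:
```python
from h import *
import cv2
p=np.load("pose.npy")
show((-84,158,92))
s=reds("scene")
uv=proj(s,c2w(p,[(-70,60,47),(-79,127.3,103),(-70,60,117),(-88.5,60,73)]))
c=s["img"][250:330,200:306];cv2.imwrite("pics/sc5.png",cv2.resize(c,None,fx=7,fy=7,interpolation=cv2.INTER_CUBIC));print(((uv-[200,250]+.5)*7).round())
```

```text
t 18.15 tip [-108.2  156.4  156.5] F [ 0.1  0.3 -0.3] w 0.0007 gf 0.0 q [ 0.71  0.14  1.84 -0.    1.16  0.44]
rot units [ 0.003 -0.001 -0.003]
lin units [0.017 0.244 0.646]
scene [([262, 249, 19, 18, 105], [271.6, 257.2]), ([165, 271, 12, 11, 74], [170.9, 275.8])]
[[305. 244.]
 [186. 279.]
 [292. 126.]
 [337. 226.]]
```

View pics/sc5.png

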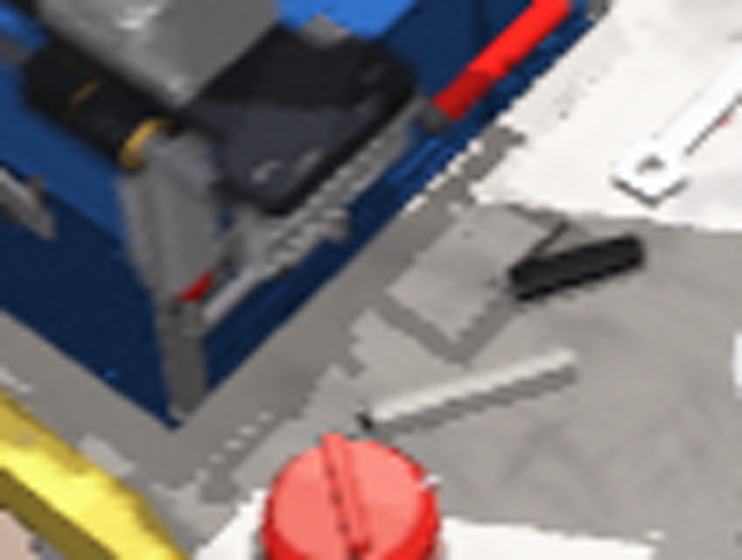

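The gripper hides the hasp in this view; only the staple area near (330,225) and the ball edge at (195,288) show. I check from the top.

Run:
```python
from h import *
import cv2
p=np.load("pose.npy")
s=reds("top")
uv=proj(s,c2w(p,[(-70,60,47),(-79,127.3,103),(-70,60,117),(-88.5,60,73)]));print(uv.round(1))
c=s["img"][200:265,170:260];cv2.imwrite("pics/top5.png",cv2.resize(c,None,fx=8,fy=8,interpolation=cv2.INTER_CUBIC));print(((uv-[170,200]+.5)*8).round())
```

```text
top [([165, 220, 10, 6, 36], [169.5, 222.8]), ([241, 247, 21, 7, 41], [252.0, 249.5])]
[[227.9 244.2]
 [205.3 252.6]
 [225.2 243.8]
 [228.5 249.7]]
[[467. 357.]
 [286. 425.]
 [446. 355.]
 [472. 402.]]
```

View pics/top5.png

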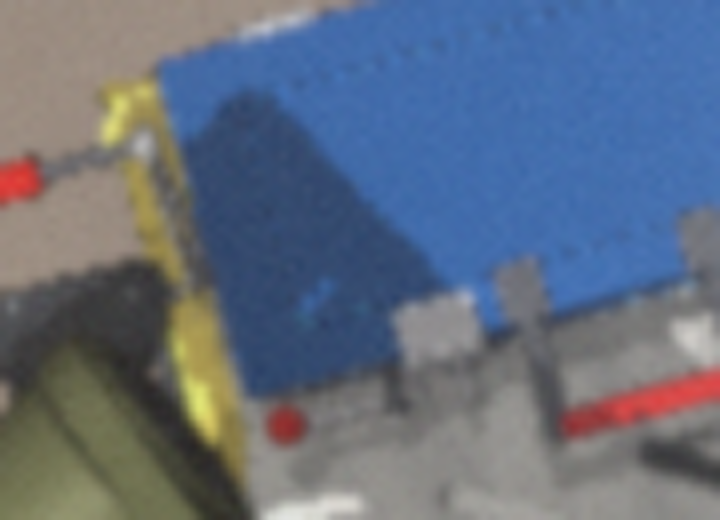

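From the top, nothing of the hasp sticks out past the lid edge; only its lid leaf shows at (435,325). So it hangs flat. The ball at (286,425) is as predicted. I position for the pin.

>>> send_rows --linear '[[0,0.08,0],[0.01,0.16,0.1],[0.02,0.24,0.2],[0.02,0.24,0.35],[0.02,0.24,0.5],[0.02,0.24,0.6],[0.02,0.24,0.65],[0.02,0.24,0.65],[0.02,0.24,0.65],[0.02,0.24,0.65]]' --delta_rot '[[0,0,0],[0,0,0],[0,0,0],[0,0,0],[0,0,0],[0,0,0],[0,0,0],[0,0,0],[0,0,0],[0,0,0]]' --fingers '[0,0,0,0,0,0,0,0,0,0]'

```text
clock: 19.08
position: [0.344, 0.33, 0.2909]
eef_rot: [3.14, -0.0, 1.842]
contact_force: [0.0, -0.5, 0.2]
gripper_width: 0.0005
gripper_force: 0.0
```

>>> send_rows --linear '[[-0.05,0,0],[-0.1,0,0],[-0.15,0,0],[-0.2,0,0],[-0.25,0,0],[-0.3,0,0],[-0.35,0,0],[-0.38,0,0],[-0.4,0,0],[-0.4,0,0]]' --delta_rot '[[0,0,0],[0,0,0],[0,0,0],[0,0,0],[0,0,0],[0,0,0],[0,0,0],[0,0,0],[0,0,0],[0,0,0]]' --fingers '[0,0,0,0,0,0,0,0,0,0]'

```text
clock: 19.92
position: [0.3546, 0.2911, 0.2901]
eef_rot: [-3.141, 0.0, 1.842]
contact_force: [-0.8, -0.3, -0.3]
gripper_width: 0.0006
gripper_force: 0.0
```

Run:
```python
from h import *
show((-84,112,92))
p=np.load("pose.npy")
for n in("scene","top"):
    s=reds(n);print(proj(s,c2w(p,[(-79,y,103) for y in (127,111,96)])).round(1).tolist())
```

```text
t 19.92 tip [-84.1 116.7  91.1] F [-0.9 -0.  -0.3] w 0.0006 gf 0.00023543903807876632 q [ 0.61  0.24  1.89 -0.    1.01  0.34]
rot units [-0.     0.    -0.003]
lin units [-0.047  0.001 -0.009]
scene [([263, 249, 18, 18, 99], [271.4, 257.2]), ([165, 271, 12, 11, 74], [170.9, 275.8])]
[[226.1, 289.3], [230.5, 285.3], [234.6, 281.5]]
top [([165, 220, 10, 6, 35], [169.4, 222.7]), ([242, 249, 14, 4, 17], [248.5, 250.5])]
[[205.4, 252.6], [210.4, 251.2], [215.2, 249.9]]
```

>>> send_rows --linear '[[-0.01,0,0],[-0.02,0,0],[-0.03,0,0],[-0.04,0,0],[-0.05,0,0],[-0.06,0,0],[-0.07,0,0],[-0.07,0,0],[-0.07,0,0],[-0.07,0,0]]' --delta_rot '[[0,0,0],[0,0,0],[0,0,0],[0,0,0],[0,0,0],[0,0,0],[0,0,0],[0,0,0],[0,0,0],[0,0,0]]' --fingers '[0,0,0,0,0,0,0,0,0,0]'

```text
clock: 20.85
position: [0.3559, 0.2857, 0.2902]
eef_rot: [3.141, -0.003, 1.843]
contact_force: [-5.1, 17.3, -4.5]
gripper_width: 0.0006
gripper_force: 9.1
```

Run:
```python
from h import *
show()
```

```text
t 20.85 tip [-84.1 111.8  91.2] F [-0.3 18.  -4.5] w 0.0006 gf 9.148856699466705 q [0.6  0.23 1.9  0.   1.01 0.32]
rot units [ 0.001 -0.007 -0.003]
```

The pin stopped hard at the expected place. Retreat and check.

>>> send_rows --linear '[[0.1,0,0],[0.25,0,0],[0.4,0,0],[0.55,-0.1,-0.1],[0.7,-0.3,-0.25],[0.85,-0.5,-0.45],[1,-0.7,-0.65],[1,-0.85,-0.8],[1,-1,-0.9],[1,-1,-0.9]]' --delta_rot '[[0,0,0],[0,0,0],[0,0,0],[0,0,0],[0,0,0],[0,0,0],[0,0,0],[0,0,0],[0,0,0],[0,0,0]]' --fingers '[0,0,0,0,0,0,0,0,0,0]'

```text
clock: 21.68
position: [0.2316, 0.3541, 0.3821]
eef_rot: [3.139, -0.002, 1.844]
contact_force: [-0.5, 0.2, -0.2]
gripper_width: 0.0006
gripper_force: 0.0
```

Run:
```python
from h import *
import cv2
show()
p=np.load("pose.npy");S=[]
for n in("scene","top"):
    s=reds(n);u=proj(s,c2w(p,[(-79,y,103) for y in (127,98,96,94)]));print(u.round(1).tolist())
    x,y=u[2].astype(int)
    S.append(cv2.resize(s["img"][y-45:y+35,x-20:x+30],None,fx=7,fy=7,interpolation=cv2.INTER_CUBIC))
cv2.imwrite("pics/fin.png",np.hstack(S))
```

```text
t 21.68 tip [-185.   210.9  183.1] F [-0.4  0.3 -0.2] w 0.0006 gf 0.0 q [ 0.91  0.04  1.89 -0.    1.22  0.63]
rot units [ 0.005 -0.003  0.001]
scene [([365, 132, 8, 9, 33], [369.2, 135.7]), ([262, 251, 19, 16, 92], [270.7, 258.3]), ([165, 271, 12, 11, 74], [170.9, 275.8])]
[[226.1, 289.3], [234.1, 282.0], [234.6, 281.5], [235.1, 281.0]]
top [([165, 220, 10, 6, 35], [169.5, 222.8]), ([241, 247, 21, 7, 37], [250.8, 249.9]), ([214, 248, 4, 4, 12], [215.3, 249.8])]
[[205.4, 252.6], [214.5, 250.1], [215.2, 249.9], [215.8, 249.7]]
```

View pics/fin.png

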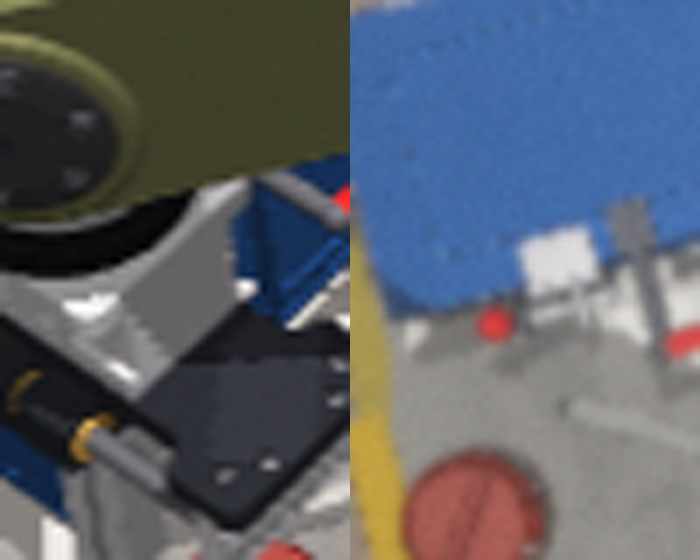

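The right half (top view) shows the lid shut and the hasp down. The red ball is at (495,324), image (215.3,249.8), which matches fully home, with the pin running through the staple. The robot is clear.

```bash
python3 -c "
from rig import robot
print(robot.hand_in())"
```

```text
the job is handed in; nothing more can be done
None
```

The chest is put away locked and handed in at about 22 s: stay folded first, lid lowered shut in the grip, hasp down flat, then pin fully home. The only high force was a brief push of about 60 N through the fingertips while flattening the hasp.

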